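# Tip the short gift carton out of the display rack

### The job

Take the short gift carton, the lowest of the three, out of the display rack: first hook it behind the back of its top edge and tip it forward towards you until it leans out of the row, then grip it where it sticks out in front of the others, draw it out and stand it upright in the middle of the square wooden board. Leave the two tall cartons standing in the rack.

Things in the scene. Friction and masses are not known exactly. Their poses are not given: they have to be found in the camera images.
- short_carton: carton to take: white upright gift box with thin ribbon, 100 mm deep (own x), 50 thick (y), 130 high (z), 0.22 kg; lowest of 3 packed 6 mm apart in a rack, in any of its 3 places. Origin: centre of underside; -x: narrow front. Pulled 40-60 mm forward near its top it passes its balance (15 deg) and stays leaning at 24 deg, top sticking out 50 mm before its neighbours; lifts out along its height
- tall_carton_a: bystander, same yaw: like it but 152 mm high; origin: centre of underside. The fixed wooden rack they stand in (same yaw, 190 mm wide): sides 70 mm high, back panel 85 mm high, 3.5 to 13.5 mm behind the cartons, all above it free, no top; cartons stand on a level seat 32 mm above the table
- tall_carton_b: second bystander, same as the other tall carton, 152 mm high; origin: centre of underside. Rack floor: the seat is level up to a ridge 18 mm in front of the cartons' centres, then a ramp falls 24 deg to the front, ending in a 35 mm high lip square to the ramp that stops a tipped carton's foot
- board: square light wooden board fixed on the table beside the rack, left or right of it, 160 x 160 mm, 12 mm thick, no rim; origin at the centre of its underside, z up

How it is judged:
By the outcome, as a careful person would: the job done as asked, in the order asked, and still so for the second after the job is handed in, with the robot touching nothing.
It also fails if it takes over 54 s, if anything falls off the work surface, if the arm or the gripper's body presses on something with over 40 N, if the wrist force passes 120 N, or if a joint passes its speed limit or range.

### The arm

A 7-joint arm with a two-finger parallel gripper is mounted at the origin on a cart in front of the work surface, level with it; the furniture and walls round the work are solid. World frame = base frame: x ahead of the robot, y to its left, z up, the work surface at z = 0. Lengths are in m, angles in rad, forces in N, time in s.
With the tool pointing down it reaches from about 0.425 to 0.875 m from the base axis. Payload 4.7 kg.
Tool frame: the origin (TCP) lies between the finger pads; the fingertips stand 17 mm ahead of it and the grasp point (between the pads) lies 2 mm behind it; z points along the fingers, y is the direction in which the jaws open and shut (so a half turn about z gives the same grasp; the last joint's range is limited). The gripper opens to 85 mm and grips with 20 to 120 N. Pads are 22 mm wide; open, the fingers measure 114 mm over their backs; the gripper's body (76 mm by 85 mm) begins 54 mm behind the grasp point. The pads swing forward as they close: fully open they stand 13 mm farther back than shut.
Start: joints at [1.303, 0.321, -0.07, 1.45, 0.023, 1.371, -0.057], TCP at [0.181, -0.624, 0.248] pointing down, gripper open.
Joint ranges: [-2.86, 2.86], [-0.3, 2.09], [-1.38, 1.24], [0.06, 2.45], [-1.56, 4.7], [0.09, 2.05], [-2.69, 2.69]. Speed limits (rad/s): [2.57, 2.57, 3.14, 3.14, 3.14, 3.14, 3.14].

### API

Orientations are given as a unit quaternion [x, y, z, w].
In Python, from bench import env gives the robot as it stands. The module is installed in compiled form; this text tells all that it offers.
- The arm moves only by the tool carry_out, never from a script. Its argument "commands" is a list of rows, each a list of 2 entries, a list of its own where there are three numbers: the shift along the tool's x, y, z in m, then the turn, a rotation vector about the tool's x, y, z in degrees. In form: [[[tx, ty, tz], [wx, wy, wz]], ...]. A call has 1 to 10 rows; each row is the pose to reach, as a shift and turn from the pose commanded when the call began, along the tool's axes at that moment; what a row does not reach only later rows make up. A row lasts 1/12 s, in which the tool goes at most 41.7 mm and 7.16 degrees, less where a joint would pass 70% of its speed; a pose out of reach is approached as far as the arm can. A call with a gripper value outside its range is refused whole. "gripper" is the opening, from -1 (shut) to 1 (fully open), set as the call begins (left out, the last holds). The fingers move at their own pace and stop on an object; "newtons" is the grip in N (left out, the last holds). Time passes only in rows, so rows that repeat a pose let the fingers close. It gives the time, the measured TCP pose, the force and the opening at its end, in the units of the state.
- env.state(): the state, without advancing time (a new reading comes with each control period).
- env.snapshot(name): name is "scene" or "side" or "wrist"; returns a dict with "pixels" (400x640x3 uint8, blue, green, red), "camera_matrix" (3x3 intrinsics, pixels), "position" and "rotation" of the camera in the world; the wrist camera has in their place "mount" (4x4, takes a point from camera to tool coordinates, whose origin is the TCP and whose axes are the flange's). Camera axes: x right, y down, z forward; pixel columns grow to the right and rows downward; lengths in m; the calibration is good to about 2 mm. The wrist camera is an equidistant fisheye: a pixel r from the principal point sees the ray r / f radians off the axis. A picture is of the moment at which its call begins: read the wrist's pose just before it. There is no depth.
- env.finish_job(): hands the job in, once; it reports no verdict.
The state is a dict: "clock": time; "joint_pos": joint angles; "dq": joint speeds; "tau": joint torques, N m; "ee_pos": TCP position; "ee_rot": TCP orientation; "contact_force": force on the tool from outside, world axes, zero at the start; "torque": the same for the moment, N m; "gripper_width": opening from 0.0 (shut) to 1.0 (fully open).
Only numpy, scipy, OpenCV 4.12 (cv2) and the standard library are available. Lean on these libraries where they do the work, as an engineer would, in place of code of your own. Each camera call takes 0.05 s, during which the arm holds its last target.

## Working session

There is one attempt and no reset: what is moved stays moved. The work goes in short steps, Python scripts to look and compute and a tool call to move; the robot and the scene stay as the last step left them, time stands still between calls to the robot, and variables do not carry over. Pictures are saved under pics/ and viewed, and the job is handed in when it is done.

Besides the shell and the picture viewer there is one more tool, called after "Emit:" by a JSON object that holds its "name" and its "arguments", one argument or row to a line. carry_out: Moves the arm, as the interface text tells. Its arguments: {"type":"object","properties":{"commands":{"type":"array","items":{"type":"array"}},"gripper":{"type":"number"},"newtons":{"type":"number"}},"required":["commands"]}

```bash
mkdir -p pics; python3 - <<'E'
from bench import env
import cv2, numpy as np
s=env.state()
for k,v in s.items(): print(k,np.round(v,4))
for n in ["scene","side","wrist"]:
    d=env.snapshot(n); cv2.imwrite(f"pics/{n}0.png",np.asarray(d["pixels"]))
    for k in d:
        if k!="pixels": print(n,k,np.round(d[k],4).tolist())
E
```

```text
clock 0.0
joint_pos [ 1.3031  0.3218 -0.0701  1.4517  0.0226  1.3708 -0.0569]
dq [ 0.0011  0.0007  0.0018 -0.0008 -0.002  -0.0001  0.0013]
tau [ 8.00000e-04 -4.93590e+01 -3.81900e-01 -3.14335e+01  1.29000e-02
  1.14000e-02 -0.00000e+00]
ee_pos [ 0.1806 -0.6239  0.2472]
ee_rot [ 9.901e-01  1.405e-01 -2.000e-04 -9.000e-04]
contact_force [-0.3725  0.5771  0.6374]
torque [-0.0277 -0.0091  0.0044]
gripper_width 1.0059
scene camera_matrix [[435.3499, 0.0, 320.3953], [0.0, 435.3499, 194.7901], [0.0, 0.0, 1.0]]
scene position [0.1429, -0.6071, 0.5425]
scene rotation [0.8538, -0.2592, 0.1406, -0.4291]
side camera_matrix [[371.467, 0.0, 320.2223], [0.0, 371.467, 193.7301], [0.0, 0.0, 1.0]]
side position [0.0865, -0.2648, 0.7484]
side rotation [0.7901, -0.5278, 0.1718, -0.2603]
wrist camera_matrix [[309.7069, 0.0, 314.9097], [0.0, 309.7069, 199.5333], [0.0, 0.0, 1.0]]
wrist mount [[0.0004, -0.9527, -0.3039, 0.0791], [1.0, 0.0003, 0.0004, -0.0006], [-0.0003, -0.3039, 0.9527, -0.1249], [0.0, 0.0, 0.0, 1.0]]
```

View pics/scene0.png

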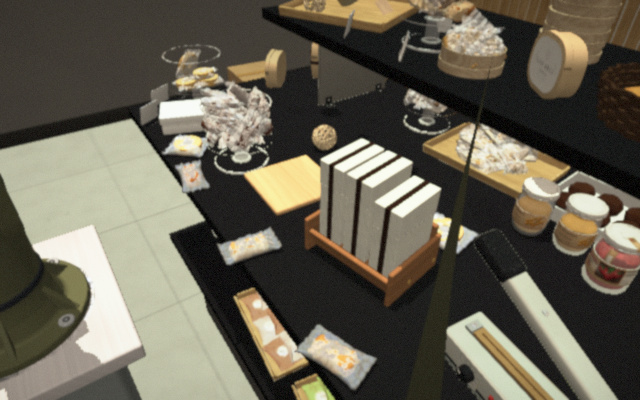

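View pics/side0.png

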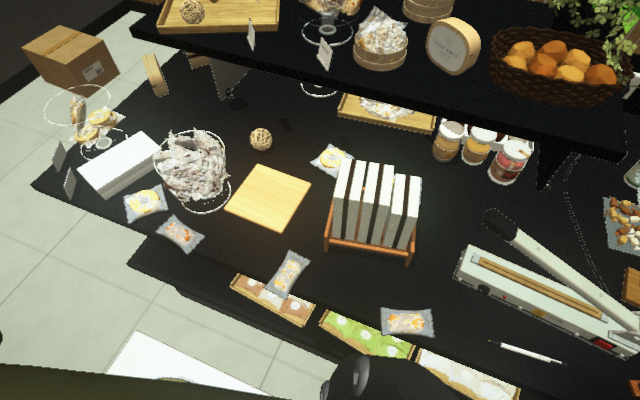

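View pics/wrist0.png

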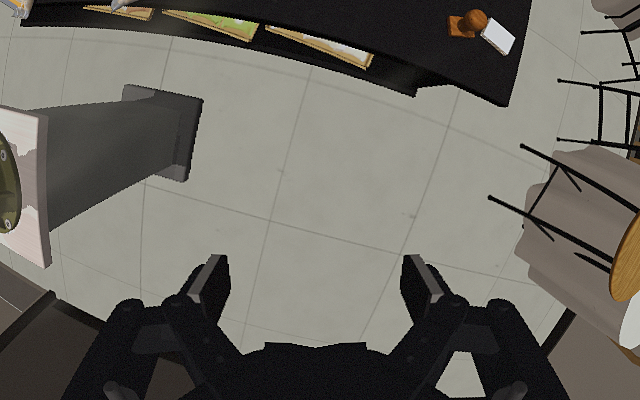

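```bash
python3 - <<'E'
import cv2
a=cv2.imread("pics/scene0.png")[120:310,230:460]; cv2.imwrite("pics/sceneZ.png",cv2.resize(a,None,fx=3.4,fy=3.1,interpolation=cv2.INTER_CUBIC))
a=cv2.imread("pics/side0.png")[140:280,210:440]; cv2.imwrite("pics/sideZ.png",cv2.resize(a,None,fx=3.4,fy=3.4,interpolation=cv2.INTER_CUBIC))
E
```

```text
(no output)
```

View pics/sceneZ.png

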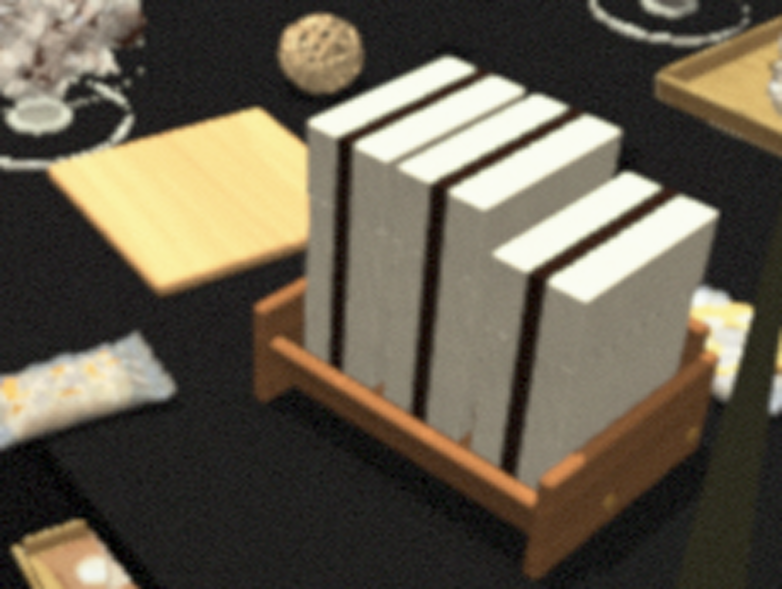

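View pics/sideZ.png

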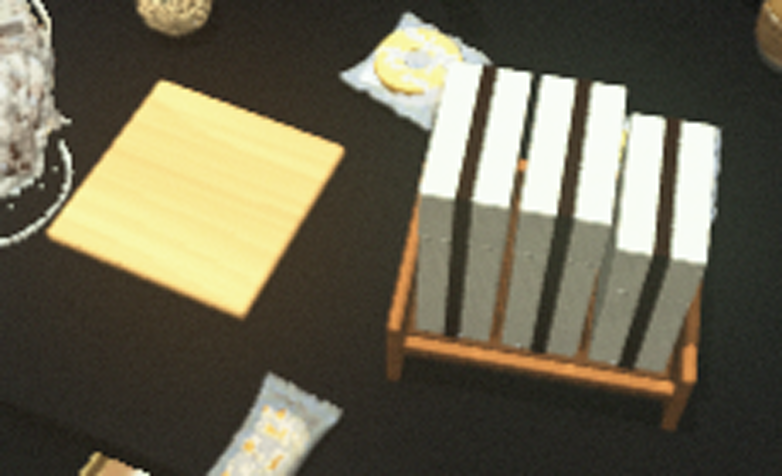

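```bash
cat > h.py <<'E'
import cv2, numpy as np
from scipy.spatial.transform import Rotation as R
def rays(d,uv):
    K=np.array(d["camera_matrix"]); uv=np.atleast_2d(uv).astype(float)
    q=np.c_[(uv[:,0]-K[0,2])/K[0,0],(uv[:,1]-K[1,2])/K[1,1],np.ones(len(uv))]
    return q@R.from_quat(d["rotation"]).as_matrix().T
def plane(d,uv,z):
    r=rays(d,uv); p=np.array(d["position"]); return p+r*((z-p[2])/r[:,2])[:,None]
def project(d,P):
    K=np.array(d["camera_matrix"]); c=(np.atleast_2d(P)-np.array(d["position"]))@R.from_quat(d["rotation"]).as_matrix()
    return c[:,:2]/c[:,2:]*[K[0,0],K[1,1]]+[K[0,2],K[1,2]]
E
python3 - <<'E'
from bench import env
from h import *
for n in ["scene","side"]:
    d=env.snapshot(n); im=np.asarray(d["pixels"]).copy(); np.save
    roi=(slice(120,250),slice(300,450)) if n=="scene" else (slice(150,230),slice(325,430))
    m=np.zeros(im.shape[:2],np.uint8); m[roi]=(im.min(2)[roi]>200)*255
    k,l,st,c=cv2.connectedComponentsWithStats(m)
    print(n)
    for i in range(1,k):
        if st[i,4]<40: continue
        v,u=np.nonzero(l==i)
        cs,_=cv2.findContours((l==i).astype(np.uint8),cv2.RETR_EXTERNAL,cv2.CHAIN_APPROX_NONE)
        uv=cs[0][:,0,:]
        for z in (0.162,0.184):
            p=plane(d,uv,z)[:,:2]
            (cx,cy),(w,h),a=cv2.minAreaRect((p*1000).astype(np.float32))
            print(i,st[i].tolist(),z,"c %.1f %.1f size %.1f %.1f ang %.1f"%(cx,cy,w,h,a), np.round(cv2.boxPoints(((cx,cy),(w,h),a))).tolist())
    hsv=cv2.cvtColor(im,cv2.COLOR_BGR2HSV)
    mb=cv2.inRange(hsv,(12,50,150),(28,200,255)); 
    r=(slice(140,230),slice(235,330)) if n=="scene" else (slice(155,240),slice(215,320))
    mm=np.zeros_like(mb); mm[r]=mb[r]
    cs,_=cv2.findContours(mm,cv2.RETR_EXTERNAL,cv2.CHAIN_APPROX_NONE)
    cc=max(cs,key=cv2.contourArea); p=plane(d,cc[:,0,:],0.012)[:,:2]*1000
    rr=cv2.minAreaRect(p.astype(np.float32)); print("board",np.round(rr[0],1),np.round(rr[1],1),rr[2],np.round(cv2.boxPoints(rr)).tolist())
E
```

```text
scene
1 [322, 139, 46, 25, 331] 0.162 c 549.2 -99.6 size 104.1 18.2 ang 10.1 [[496.0, -100.0], [500.0, -118.0], [602.0, -99.0], [599.0, -81.0]]
1 [322, 139, 46, 25, 331] 0.184 c 525.7 -129.0 size 98.1 17.2 ang 10.1 [[476.0, -129.0], [479.0, -146.0], [576.0, -129.0], [572.0, -112.0]]
2 [335, 145, 48, 27, 409] 0.162 c 555.1 -131.0 size 104.7 21.1 ang 10.7 [[502.0, -130.0], [506.0, -151.0], [609.0, -132.0], [605.0, -111.0]]
2 [335, 145, 48, 27, 409] 0.184 c 531.3 -158.5 size 98.7 19.8 ang 10.7 [[481.0, -158.0], [485.0, -177.0], [582.0, -159.0], [578.0, -140.0]]
3 [348, 151, 47, 27, 388] 0.162 c 560.5 -157.5 size 104.4 18.7 ang 10.6 [[507.0, -158.0], [511.0, -176.0], [614.0, -157.0], [610.0, -139.0]]
3 [348, 151, 47, 27, 388] 0.184 c 536.4 -183.5 size 98.4 17.6 ang 10.6 [[486.0, -184.0], [490.0, -201.0], [586.0, -183.0], [583.0, -166.0]]
4 [363, 158, 48, 29, 471] 0.162 c 566.5 -189.2 size 104.7 21.0 ang 10.8 [[513.0, -189.0], [517.0, -209.0], [620.0, -190.0], [616.0, -169.0]]
4 [363, 158, 48, 29, 471] 0.184 c 542.0 -213.4 size 98.6 19.8 ang 10.8 [[492.0, -213.0], [495.0, -232.0], [592.0,
[... 1805 characters left out ...]
.0], [581.0, -164.0]]
4 [379, 165, 26, 50, 805] 0.162 c 552.1 -223.9 size 118.3 44.2 ang 11.0 [[490.0, -213.0], [498.0, -257.0], [614.0, -234.0], [606.0, -191.0]]
4 [379, 165, 26, 50, 805] 0.184 c 534.7 -225.5 size 113.9 42.5 ang 11.0 [[475.0, -215.0], [483.0, -257.0], [595.0, -235.0], [587.0, -194.0]]
5 [408, 176, 13, 41, 399] 0.162 c 550.5 -267.8 size 98.6 19.4 ang 10.8 [[500.0, -268.0], [504.0, -287.0], [601.0, -268.0], [597.0, -249.0]]
5 [408, 176, 13, 41, 399] 0.184 c 533.1 -267.7 size 94.9 18.7 ang 10.8 [[485.0, -267.0], [488.0, -286.0], [581.0, -268.0], [578.0, -250.0]]
board [532.1  61.6] [160.4 161.4] 87.55943298339844 [[448.0, -15.0], [609.0, -22.0], [616.0, 138.0], [455.0, 145.0]]
```

```bash
python3 - <<'E'
from bench import env
from h import *
A=env.snapshot("scene");B=env.snapshot("side")
def tri(a,b):
    r1=rays(A,a)[0];r2=rays(B,b)[0];p1=np.array(A["position"]);p2=np.array(B["position"])
    t=np.linalg.lstsq(np.c_[r1,-r2],p2-p1,rcond=None)[0]
    q1=p1+r1*t[0];q2=p2+r2*t[1]; return np.round((q1+q2)/2,3),np.round(np.linalg.norm(q1-q2),3)
print("shelf L corner",tri((263,13),(131,30)))
# shelf front edge at right: scene pts, side pts on the found height
z=tri((263,13),(131,30))[0][2]
print(plane(A,[(640,186),(500,122),(400,77)],z),plane(B,[(620,160),(540,142),(300,83)],z))
c=np.array([.5493,-.2533]);th=np.radians(10.8);u=np.array([np.cos(th),np.sin(th)]);v=np.array([-u[1],u[0]])
for n,d in(("scene",A),("side",B)):
    im=np.asarray(d["pixels"]).copy()
    for k,h in((0,.162),(1,.184),(2,.184)):
        cc=c+v*.056*k
        P=[[*(cc+a*.05*u+b*.025*v),zz] for zz in(h,.032) for a,b in((1,1),(1,-1),(-1,-1),(-1,1))]
        for q in project(d,P): cv2.circle(im,tuple(np.round(q).astype(int)),1,(0,0,255),-1)
    x=slice(120,310) if n=="scene" else slice(140,280); y=slice(230,460)
    cv2.imwrite(f"pics/chk_{n}.png",cv2.resize(im[x,y],None,fx=3,fy=3))
E
```

```text
shelf L corner (array([0.734, 0.533, 0.23 ]), np.float64(0.001))
[[ 0.73997889 -0.46478525  0.23      ]
 [ 0.73793263 -0.25265498  0.23      ]
 [ 0.73314967 -0.02468225  0.23      ]] [[ 0.7213163  -0.59970592  0.23      ]
 [ 0.71375374 -0.46042242  0.23      ]
 [ 0.70275461  0.04188179  0.23      ]]
```

View pics/chk_scene.png

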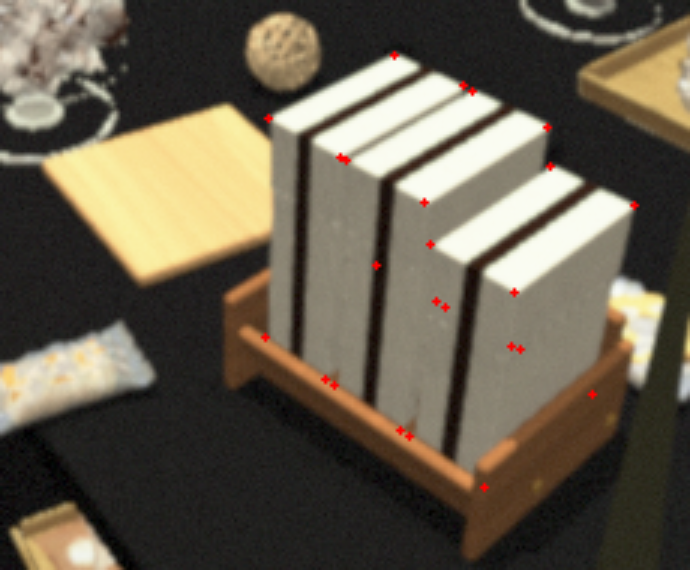

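View pics/chk_side.png

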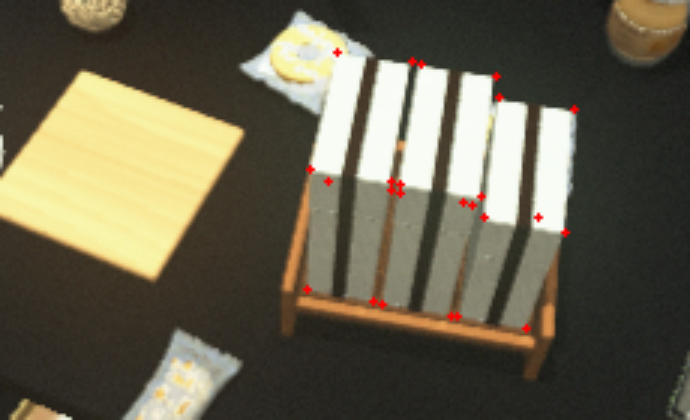

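```bash
cat >> h.py <<'E'
C=np.array([.5493,-.2533]);TH=np.radians(10.8)
U=np.array([np.cos(TH),np.sin(TH),0]);V=np.array([-U[1],U[0],0]);Z=np.array([0,0,1.])
def rot(x,z):
    x=x/np.linalg.norm(x);z=z/np.linalg.norm(z);return np.c_[x,np.cross(z,x),z]
def goal(s,pos,Rg):
    R0=R.from_quat(s["ee_rot"])
    t=R0.inv().apply(np.array(pos)-s["ee_pos"]); w=(R0.inv()*R.from_matrix(Rg)).as_rotvec(degrees=True)
    print("shift",np.round(t,4).tolist(),"turn",np.round(w,2).tolist())
E
python3 - <<'E'
from bench import env
from h import *
s=env.state(); c=np.r_[C,0]
goal(s,c+.0725*U+[0,0,.27],rot(V,-Z))
E
```

```text
shift [0.5294, -0.2471, -0.0218] turn [-0.02, -0.01, -84.65]
```

Emit:
{"name": "carry_out", "arguments": {
  "commands": [
    [[0.04,-0.02,-0.03],[0,0,-7]],
    [[0.08,-0.037,-0.04],[0,0,-14]],
    [[0.12,-0.056,-0.04],[0,0,-21]],
    [[0.15,-0.07,-0.04],[0,0,-28]],
    [[0.19,-0.089,-0.04],[0,0,-35]],
    [[0.23,-0.107,-0.04],[0,0,-42]],
    [[0.27,-0.126,-0.04],[0,0,-49]],
    [[0.3,-0.14,-0.04],[0,0,-56]],
    [[0.34,-0.159,-0.04],[0,0,-63]],
    [[0.37,-0.173,-0.04],[0,0,-70]]
  ],
  "gripper": -1,
  "newtons": 40
}}

```text
clock: 1.18
ee_pos: [0.4885, -0.3544, 0.2887]
ee_rot: [0.729, 0.685, -0.0, 0.0]
contact_force: [1.5, -0.5, -0.6]
gripper_width: -0.0
```

```bash
python3 - <<'E'
from bench import env
from h import *
s=env.state(); c=np.r_[C,0]; print(s["clock"],s["ee_pos"],s["gripper_width"])
goal(s,c+.0725*U+[0,0,.27],rot(V,-Z))
E
```

```text
1.1833 [ 0.48852388 -0.35439993  0.28868685] -0.00010553152561632672
shift [0.1226, 0.1247, 0.0187] turn [0.02, 0.05, -14.32]
```

Emit:
{"name": "carry_out", "arguments": {
  "commands": [
    [[0.03,0.03,0.0],[0,0,-5]],
    [[0.055,0.055,0.0],[0,0,-10]],
    [[0.08,0.08,0.01],[0,0,-14.3]],
    [[0.105,0.105,0.015],[0,0,-14.3]],
    [[0.122,0.124,0.018],[0,0,-14.3]],
    [[0.122,0.124,0.018],[0,0,-14.3]],
    [[0.122,0.124,0.018],[0,0,-14.3]]
  ]
}}

```text
clock: 1.77
ee_pos: [0.6202, -0.2403, 0.2696]
ee_rot: [0.638, 0.77, 0.0, -0.001]
contact_force: [-0.7, 0.2, -0.6]
gripper_width: 0.003
```

```bash
python3 - <<'E'
from bench import env
from h import *
s=env.state(); c=np.r_[C,0]; print(s["clock"],s["ee_pos"],s["joint_pos"])
goal(s,c+.0725*U+[0,0,.27],rot(V,-Z))
for n in("wrist","scene","side"):
    d=env.snapshot(n);cv2.imwrite(f"pics/{n}1.png",np.asarray(d["pixels"]))
E
```

```text
1.7667 [ 0.62020403 -0.24030642  0.26963191] [ 0.72518133  0.39361919 -0.53615847  1.36122379  0.19785514  1.44091392
  0.38338351]
shift [0.0005, 0.0004, -0.0004] turn [-0.02, -0.07, -0.13]
```

View pics/wrist1.png

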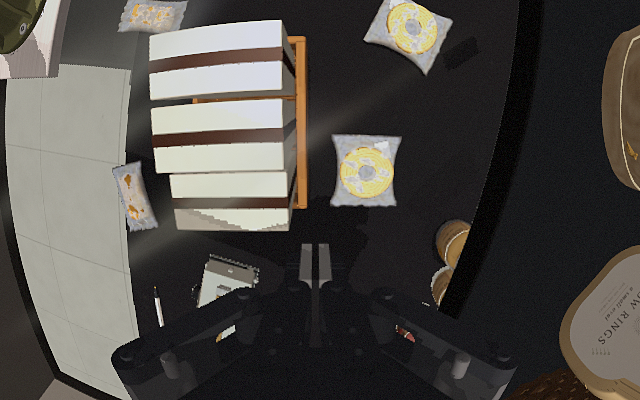

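View pics/scene1.png

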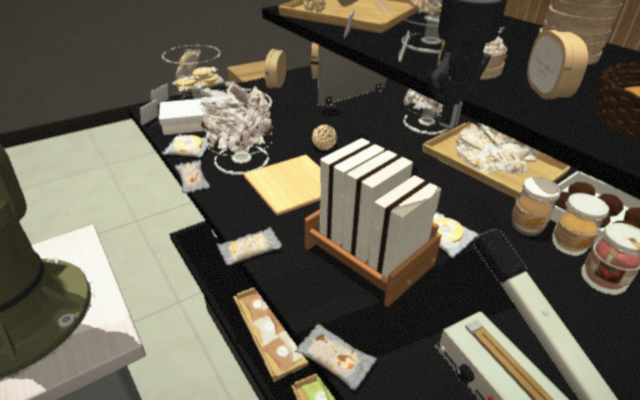

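View pics/side1.png

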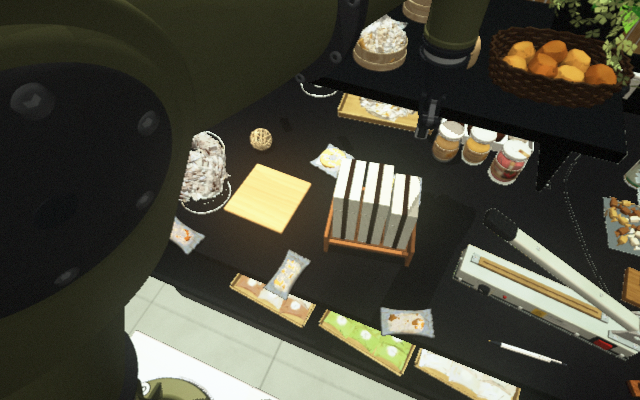

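Emit:
{"name": "carry_out", "arguments": {
  "commands": [
    [[0,0,0.03],[0,0,0]],
    [[0,0,0.06],[0,0,0]],
    [[0,0,0.085],[0,0,0]],
    [[0,0,0.105],[0,0,0]],
    [[0,0,0.114],[0,0,0]],
    [[0,0,0.114],[0,0,0]],
    [[0,0,0.114],[0,0,0]]
  ]
}}

```text
clock: 2.5
ee_pos: [0.6191, -0.2437, 0.1571]
ee_rot: [0.64, 0.768, -0.0, 0.0]
contact_force: [0.1, -0.2, 0.3]
gripper_width: -0.003
```

```bash
python3 - <<'E'
from bench import env
from h import *
s=env.state(); c=np.r_[C,0]; print(s["clock"],s["ee_pos"],s["contact_force"])
print("behind back edge mm",((s["ee_pos"]-c)@U-.05)*1e3,((s["ee_pos"]-c)@V)*1e3)
for n in("wrist","scene"):
    d=env.snapshot(n);cv2.imwrite(f"pics/{n}2.png",np.asarray(d["pixels"]))
E
```

```text
2.5 [ 0.61906873 -0.24368819  0.15711586] [ 0.07039273 -0.21079905  0.33118791]
behind back edge mm 20.334011157785007 -3.6317973787698103
```

View pics/wrist2.png

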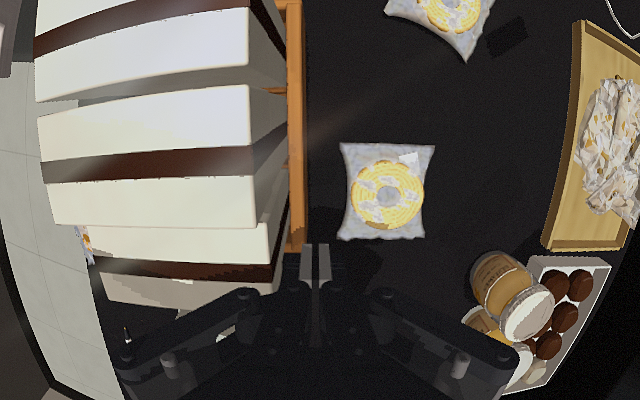

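View pics/scene2.png

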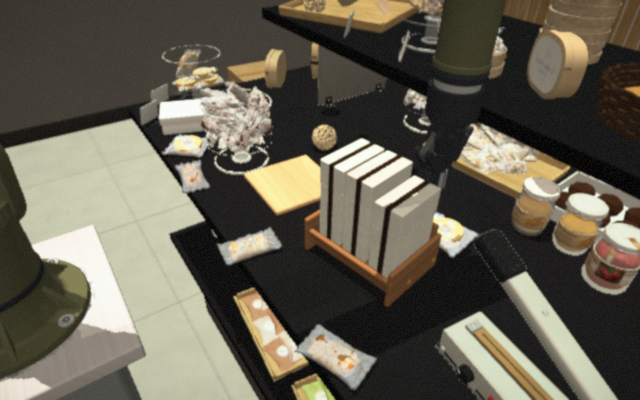

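Emit:
{"name": "carry_out", "arguments": {
  "commands": [
    [[0.003,-0.003,0],[0,0,0]],
    [[0.003,-0.006,0],[0,0,0]],
    [[0.003,-0.009,0],[0,0,0]],
    [[0.003,-0.013,0],[0,0,0]],
    [[0.003,-0.016,0],[0,0,0]],
    [[0.003,-0.019,0],[0,0,0]],
    [[0.003,-0.022,0],[0,0,0]],
    [[0.003,-0.025,0],[0,0,0]]
  ]
}}

```text
clock: 3.27
ee_pos: [0.5937, -0.2443, 0.1563]
ee_rot: [0.64, 0.768, -0.0, 0.0]
contact_force: [-0.4, 0.7, 0.5]
gripper_width: -0.003
```

```bash
python3 - <<'E'
from bench import env
from h import *
s=env.state(); c=np.r_[C,0]; print(s["clock"],s["ee_pos"],s["contact_force"])
print("behind back edge mm",((s["ee_pos"]-c)@U-.05)*1e3,((s["ee_pos"]-c)@V)*1e3)
for n in("wrist","scene"):
    d=env.snapshot(n);cv2.imwrite(f"pics/{n}3.png",np.asarray(d["pixels"]))
E
```

```text
3.2667 [ 0.59373816 -0.244279    0.1563151 ] [-0.35170525  0.72506679  0.46502667]
behind back edge mm -4.658590782277025 0.5343343859758201
```

View pics/wrist3.png

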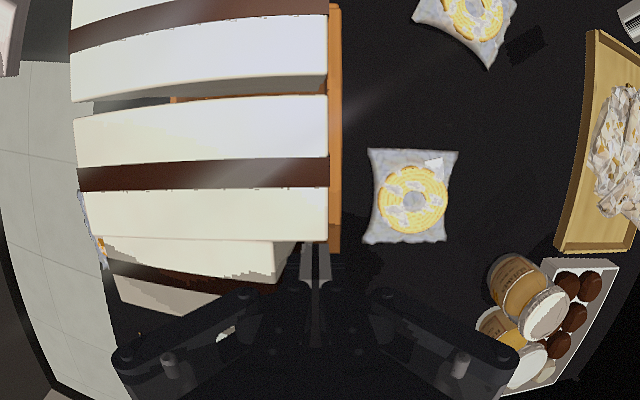

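View pics/scene3.png

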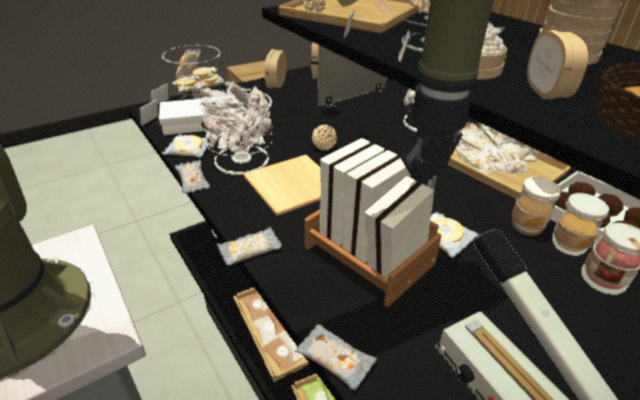

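Emit:
{"name": "carry_out", "arguments": {
  "commands": [
    [[0,-0.003,0],[0,0,0]],
    [[0,-0.006,0],[0,0,0]],
    [[0,-0.009,0],[0,0,0]],
    [[0,-0.012,0],[0,0,0]],
    [[0,-0.015,0],[0,0,0]],
    [[0,-0.018,0],[0,0,0]],
    [[0,-0.021,0],[0,0,0]],
    [[0,-0.024,0],[0,0,0]],
    [[0,-0.024,0],[0,0,0]]
  ]
}}

```text
clock: 4.12
ee_pos: [0.5699, -0.2488, 0.1563]
ee_rot: [0.64, 0.768, -0.0, 0.0]
contact_force: [1.0, -0.3, 0.2]
gripper_width: -0.0
```

```bash
python3 - <<'E'
from bench import env
from h import *
s=env.state(); c=np.r_[C,0]; print(s["clock"],s["ee_pos"],s["contact_force"])
print("behind back edge mm",((s["ee_pos"]-c)@U-.05)*1e3,((s["ee_pos"]-c)@V)*1e3)
for n in("wrist","scene"):
    d=env.snapshot(n);cv2.imwrite(f"pics/{n}4.png",np.asarray(d["pixels"]))
E
```

```text
4.1167 [ 0.56994772 -0.24883808  0.15632224] [ 1.00089611 -0.32466871  0.18466959]
behind back edge mm -28.88193095084125 0.5138915089052027
```

View pics/wrist4.png

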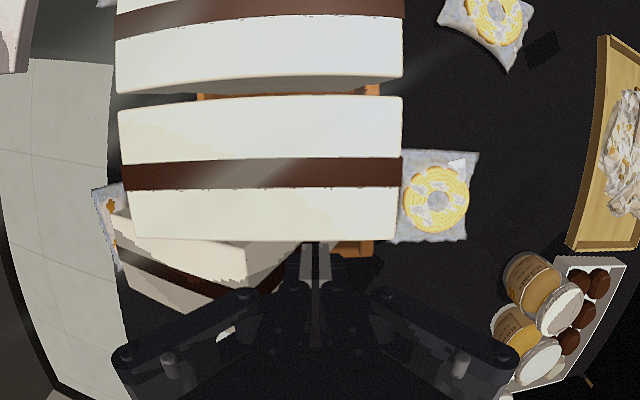

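View pics/scene4.png

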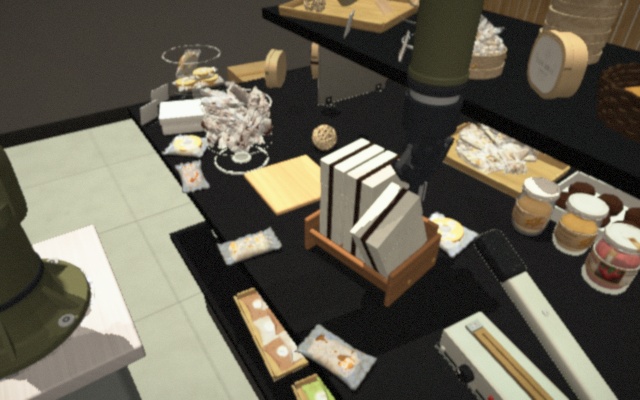

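Emit:
{"name": "carry_out", "arguments": {
  "commands": [
    [[0,-0.003,0],[0,0,0]],
    [[0,-0.006,0],[0,0,0]],
    [[0,-0.009,0],[0,0,0]],
    [[0,-0.012,0],[0,0,0]],
    [[0,-0.012,0],[0,0,0]],
    [[0,-0.005,-0.01],[0,0,0]],
    [[0,0.0,-0.03],[0,0,0]],
    [[0,0,-0.06],[0,0,0]],
    [[0,0,-0.1],[0,0,0]],
    [[0,0,-0.12],[0,0,0]]
  ]
}}

```text
clock: 5.05
ee_pos: [0.5712, -0.2488, 0.2804]
ee_rot: [0.64, 0.769, 0.0, 0.002]
contact_force: [0.7, 0.6, -0.1]
gripper_width: 0.0
```

```bash
python3 - <<'E'
from bench import env
from h import *
s=env.state(); print(s["clock"],s["ee_pos"],s["contact_force"])
for n in("wrist","scene","side"):
    d=env.snapshot(n);im=np.asarray(d["pixels"]);cv2.imwrite(f"pics/{n}5.png",im)
    if n!="wrist":
        a=im[120:310,230:460] if n=="scene" else im[140:280,210:440]
        cv2.imwrite(f"pics/{n}5z.png",cv2.resize(a,None,fx=3.4,fy=3.1,interpolation=cv2.INTER_CUBIC))
E
```

```text
5.05 [ 0.57121977 -0.24881549  0.28039287] [ 0.65071111  0.63677649 -0.14685407]
```

View pics/scene5z.png

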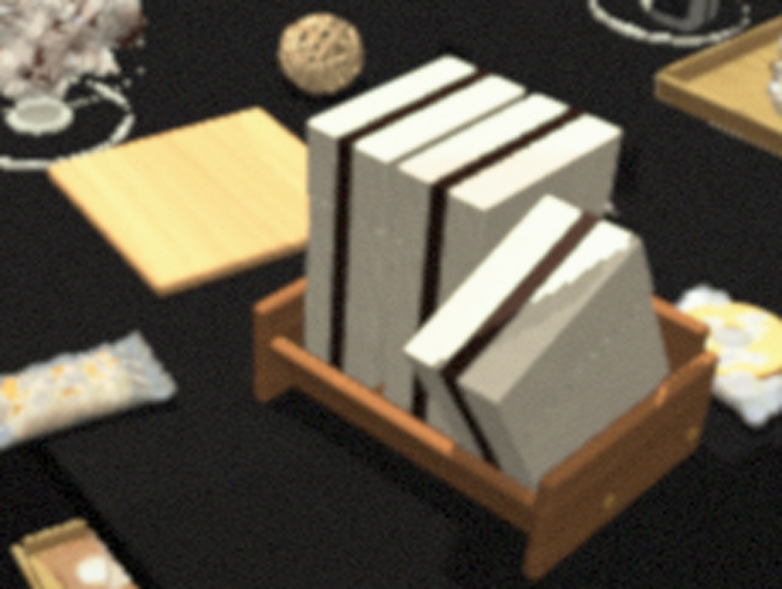

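View pics/side5z.png

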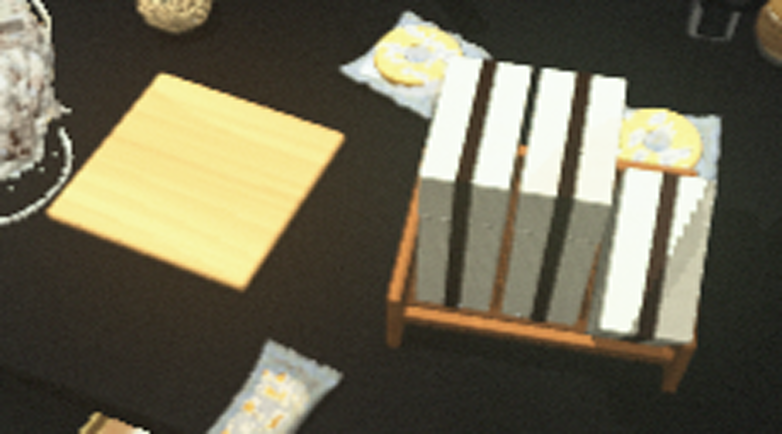

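View pics/wrist5.png

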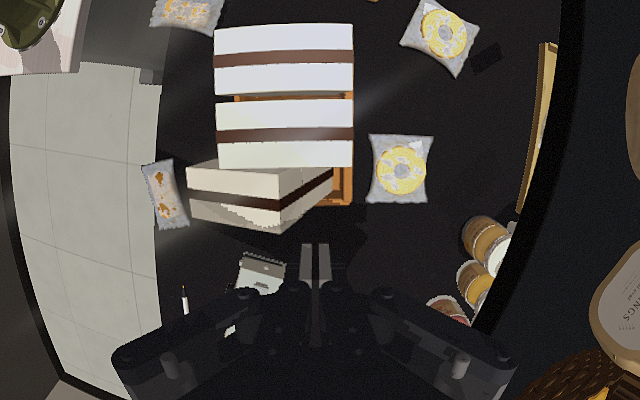

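```bash
python3 - <<'E'
from bench import env
from h import *
A=env.snapshot("scene");B=env.snapshot("side")
def tri(a,b):
    r1=rays(A,a)[0];r2=rays(B,b)[0];p1=np.array(A["position"]);p2=np.array(B["position"])
    t=np.linalg.lstsq(np.c_[r1,-r2],p2-p1,rcond=None)[0]
    q1=p1+r1*t[0];q2=p2+r2*t[1]; return (q1+q2)/2,np.linalg.norm(q1-q2)
c=np.r_[C,0]
t=np.radians(24)
for n,a,b,aa,bb in(("FL",(349.7,234.5),(386.5,246.5),-32,25),("FR",(376.2,249.7),(412.9,250.3),-32,-25),("BL",(391.8,183.5),(394.7,194.8),68,25),("BR",(419.1,197.4),(420.3,198),68,-25)):
    P,e=tri(a,b); q=P-c
    print(n,"rel u,v,z mm",np.round([q@U*1e3,q@V*1e3,q[2]*1e3],1),"err",round(e*1e3,1)," pred",np.round([-18+aa*np.cos(t)-130*np.sin(t),bb,32+aa*np.sin(t)+130*np.cos(t)],1))
E
```

```text
FL rel u,v,z mm [-104.    23.   130.4] err 5.3  pred [-100.1   25.   137.7]
FR rel u,v,z mm [-104.3  -25.3  134.1] err 5.0  pred [-100.1  -25.   137.7]
BL rel u,v,z mm [-15.7  22.4 176.3] err 5.5  pred [ -8.8  25.  178.4]
BR rel u,v,z mm [-14.3 -25.5 176.4] err 4.1  pred [ -8.8 -25.  178.4]
```

```bash
cat >> h.py <<'E'
T=np.radians(24)
H=-np.sin(T)*U+np.cos(T)*Z; D=np.cos(T)*U+np.sin(T)*Z
F=np.r_[C,0]-.104*U-.0005*V+.1355*Z
G=F+.022*D-.020*H
RG=rot(D,-H)
E
python3 - <<'E'
from bench import env
from h import *
s=env.state(); print(G, G+.1*H)
goal(s,G+.1*H+.05*Z,rot(U,-Z))
goal(s,G+.1*H+.02*Z,RG)
E
```

```text
[ 0.47496847 -0.26798851  0.1261773 ] [ 0.43501525 -0.27561     0.21753184]
shift [-0.0023, -0.1373, 0.0078] turn [-0.13, 0.06, 89.63]
shift [-0.0023, -0.1373, 0.0378] turn [-18.88, 18.93, 88.18]
```

Emit:
{"name": "carry_out", "arguments": {
  "commands": [
    [[0,-0.015,-0.01],[0,0,7]],
    [[0,-0.03,-0.01],[0,0,14]],
    [[0,-0.045,-0.01],[0,0,21]],
    [[0,-0.06,-0.01],[0,0,28]],
    [[0,-0.075,-0.01],[0,0,35]],
    [[0,-0.09,-0.01],[0,0,42]],
    [[0,-0.105,-0.01],[0,0,49]],
    [[0,-0.12,-0.01],[0,0,56]],
    [[-0.001,-0.13,-0.01],[0,0,63]],
    [[-0.002,-0.137,-0.01],[0,0,70]]
  ],
  "gripper": 0.75
}}

```text
clock: 6.13
ee_pos: [0.4339, -0.2755, 0.2843]
ee_rot: [0.966, 0.259, -0.002, -0.001]
contact_force: [0.5, -0.9, 0.4]
gripper_width: 0.874
```

```bash
python3 - <<'E'
from bench import env
from h import *
s=env.state(); print(s["ee_pos"],s["joint_pos"])
goal(s,G+.1*H,RG)
E
```

```text
[ 0.43386555 -0.27545862  0.28433026] [ 0.89634339  0.03485399 -0.39030276  1.71414161  0.01385918  1.39913121
 -0.54313268]
shift [0.0011, 0.0009, 0.0668] turn [-4.18, 23.94, 18.9]
```

Emit:
{"name": "carry_out", "arguments": {
  "commands": [
    [[0.001,0,0.0],[-1,5,4]],
    [[0.001,0.001,0.01],[-2,10,8]],
    [[0.001,0.001,0.02],[-3,15,12]],
    [[0.001,0.001,0.035],[-3.5,20,16]],
    [[0.001,0.001,0.05],[-4.2,24,18.9]],
    [[0.001,0.001,0.067],[-4.2,24,18.9]],
    [[0.001,0.001,0.067],[-4.2,24,18.9]],
    [[0.001,0.001,0.067],[-4.2,24,18.9]],
    [[0.001,0.001,0.067],[-4.2,24,18.9]]
  ]
}}

```text
clock: 6.88
ee_pos: [0.4381, -0.2754, 0.2196]
ee_rot: [0.973, 0.096, 0.209, -0.02]
contact_force: [0.9, -0.0, 0.4]
gripper_width: 0.874
```

```bash
python3 - <<'E'
from bench import env
from h import *
s=env.state(); print(s["clock"],s["ee_pos"],s["joint_pos"])
goal(s,G+.1*H,RG)
for n in("wrist","scene","side"):
    d=env.snapshot(n);im=np.asarray(d["pixels"]);cv2.imwrite(f"pics/{n}6.png",im)
E
```

```text
6.8833 [ 0.43806315 -0.27543428  0.21964051] [ 1.0102831  -0.11115705 -0.2641503   2.04145947 -0.44166931  0.99197816
 -0.42513143]
shift [-0.0036, -0.0004, 0.0007] turn [-0.08, -0.25, 0.49]
```

View pics/wrist6.png

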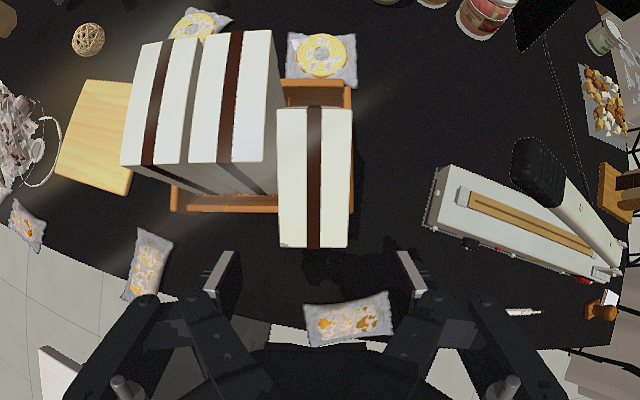

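View pics/scene6.png

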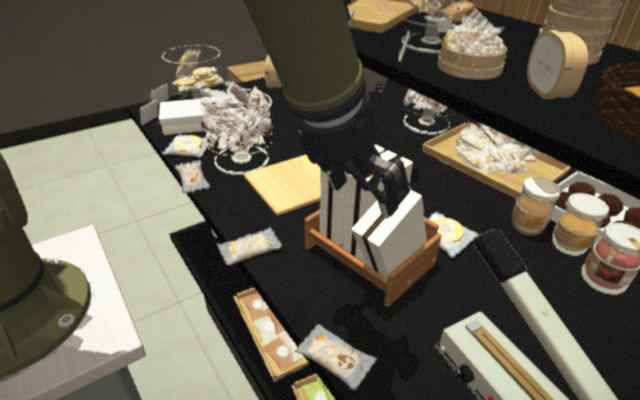

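View pics/side6.png

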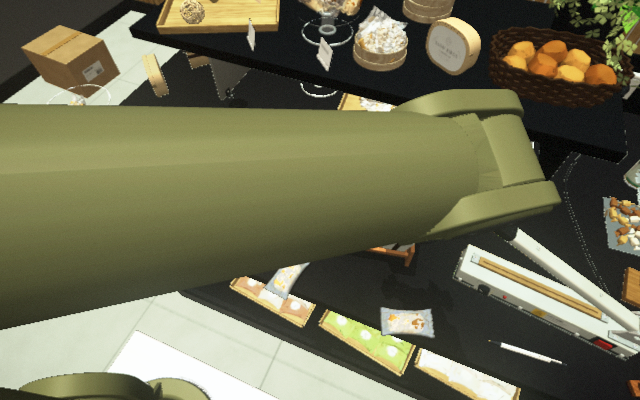

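```bash
cat >> h.py <<'E'
def wproj(s,d,P):
    M=np.array(d["mount"]);K=np.array(d["camera_matrix"])
    p=R.from_quat(s["ee_rot"]).inv().apply(np.atleast_2d(P)-s["ee_pos"])
    c=(p-M[:3,3])@M[:3,:3]
    th=np.arctan2(np.linalg.norm(c[:,:2],axis=1),c[:,2]);n=c[:,:2]/np.linalg.norm(c[:,:2],axis=1)[:,None]
    return n*(th*K[0,0])[:,None]+[K[0,2],K[1,2]]
E
python3 - <<'E'
from bench import env
from h import *
s=env.state();d=env.snapshot("wrist")
print(np.round(wproj(s,d,[F+.025*V,F-.025*V,F+.1*D+.025*V,F+.1*D-.025*V])))
for k in(-.004,0.004): print(np.round(wproj(s,d,[F+.025*V+k*H,F-.025*V+k*D])))
c=np.r_[C,0]
print(np.round(wproj(s,d,[c+.056*V-.05*U+.025*V+.184*Z,c+.056*V-.05*U-.025*V+.184*Z,c+.056*V+.05*U-.025*V+.184*Z])))
E
```

```text
[[281. 250.]
 [348. 251.]
 [278. 112.]
 [354. 113.]]
[[281. 248.]
 [348. 255.]]
[[280. 252.]
 [348. 246.]]
[[188. 165.]
 [264. 164.]
 [272.  30.]]
```

Emit:
{"name": "carry_out", "arguments": {
  "commands": [
    [[-0.002,0,0.02],[0,0,0.5]],
    [[-0.002,0,0.045],[0,0,0.5]],
    [[-0.002,0,0.065],[0,0,0.5]],
    [[-0.002,0,0.08],[0,0,0.5]],
    [[-0.002,0,0.09],[0,0,0.5]],
    [[-0.002,0,0.1],[0,0,0.5]],
    [[-0.002,0,0.1],[0,0,0.5]],
    [[-0.002,0,0.1],[0,0,0.5]]
  ]
}}

```text
clock: 7.75
ee_pos: [0.4763, -0.2682, 0.1275]
ee_rot: [0.973, 0.092, 0.209, -0.02]
contact_force: [-0.0, 0.1, -0.1]
gripper_width: 0.872
```

```bash
python3 - <<'E'
from bench import env
from h import *
s=env.state(); print(s["clock"],s["ee_pos"],s["contact_force"])
goal(s,G,RG)
for n in("wrist","scene"):
    d=env.snapshot(n);im=np.asarray(d["pixels"]);cv2.imwrite(f"pics/{n}7.png",im)
E
```

```text
7.75 [ 0.4762735  -0.26824349  0.12746228] [-0.02198594  0.06969369 -0.0642274 ]
shift [-0.0017, -0.0005, 0.0007] turn [-0.06, -0.25, -0.04]
```

View pics/wrist7.png

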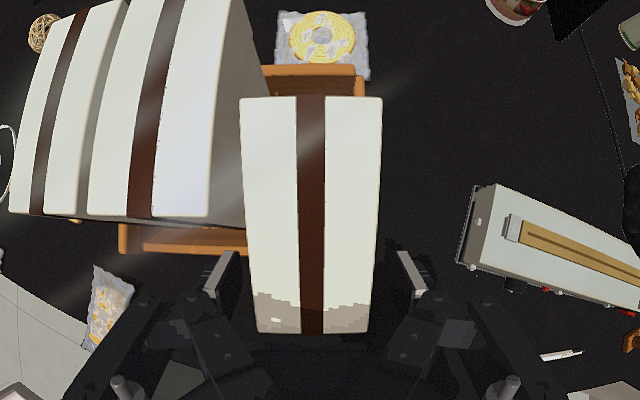

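View pics/scene7.png

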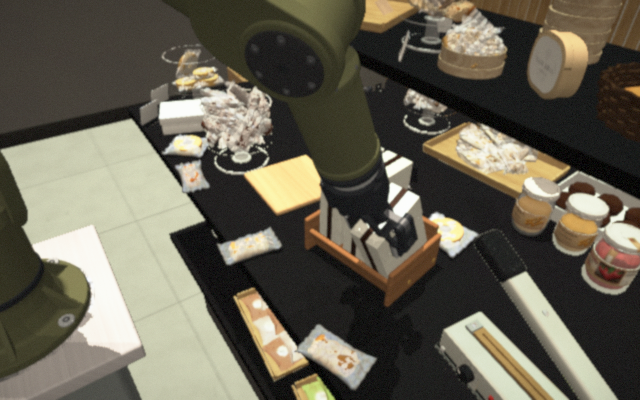

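Emit:
{"name": "carry_out", "arguments": {
  "commands": [
    [[0,0,0],[0,0,0]],
    [[0,0,0],[0,0,0]],
    [[0,0,0],[0,0,0]],
    [[0,0,0],[0,0,0]],
    [[0,0,0],[0,0,0]],
    [[0,0,0],[0,0,0]],
    [[0,0,0],[0,0,0]],
    [[0,0,0],[0,0,0]]
  ],
  "gripper": -1,
  "newtons": 60
}}

```text
clock: 8.52
ee_pos: [0.4762, -0.2684, 0.1284]
ee_rot: [0.973, 0.092, 0.209, -0.02]
contact_force: [-2.9, 1.4, 5.8]
gripper_width: 0.579
```

```bash
python3 - <<'E'
from bench import env
from h import *
s=env.state(); print(s["clock"],s["ee_pos"],s["contact_force"],s["gripper_width"]*85)
for n in("wrist",):
    d=env.snapshot(n);im=np.asarray(d["pixels"]);cv2.imwrite(f"pics/{n}8.png",im)
E
```

```text
8.5167 [ 0.47616572 -0.26844643  0.12840462] [-2.94025316  1.38188828  5.79380286] 49.20584647938958
```

View pics/wrist8.png

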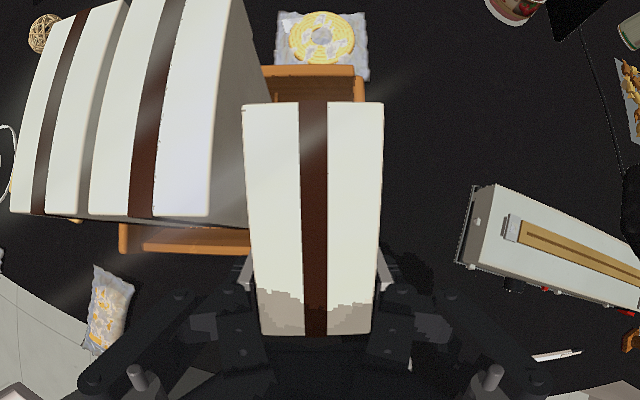

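Emit:
{"name": "carry_out", "arguments": {
  "commands": [
    [[0,0,-0.008],[0,0,0]],
    [[0,0,-0.018],[0,0,0]],
    [[0,0,-0.028],[0,0,0]],
    [[0,0,-0.038],[0,0,0]],
    [[0,0,-0.048],[0,0,0]],
    [[0,0,-0.058],[0,0,0]],
    [[0,0,-0.068],[0,0,0]],
    [[0,0,-0.075],[0,0,0]],
    [[0,0,-0.075],[0,0,0]]
  ]
}}

```text
clock: 9.32
ee_pos: [0.4458, -0.2751, 0.1977]
ee_rot: [0.973, 0.091, 0.21, -0.019]
contact_force: [-0.9, -0.7, -3.0]
gripper_width: 0.58
```

```bash
python3 - <<'E'
from bench import env
from h import *
s=env.state(); print(s["clock"],s["ee_pos"],s["contact_force"],s["gripper_width"]*85,s["joint_pos"])
for n in("wrist","scene"):
    d=env.snapshot(n);im=np.asarray(d["pixels"]);cv2.imwrite(f"pics/{n}9.png",im)
E
```

```text
9.3167 [ 0.44582504 -0.27514793  0.19767078] [-0.8675798  -0.71704548 -2.97606322] 49.27186843767682 [ 1.00406902 -0.08088732 -0.27640953  2.06128402 -0.44404971  0.9353687
 -0.43161514]
```

View pics/wrist9.png

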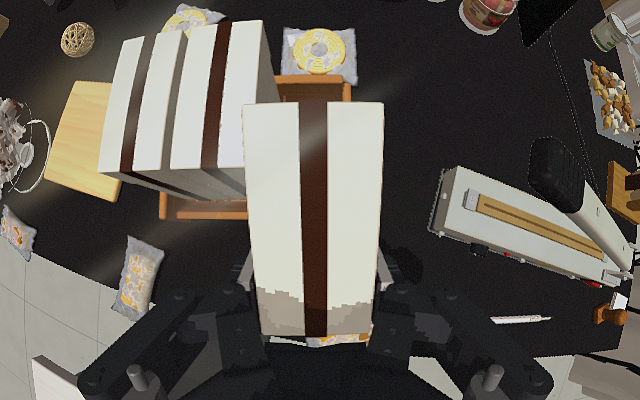

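View pics/scene9.png

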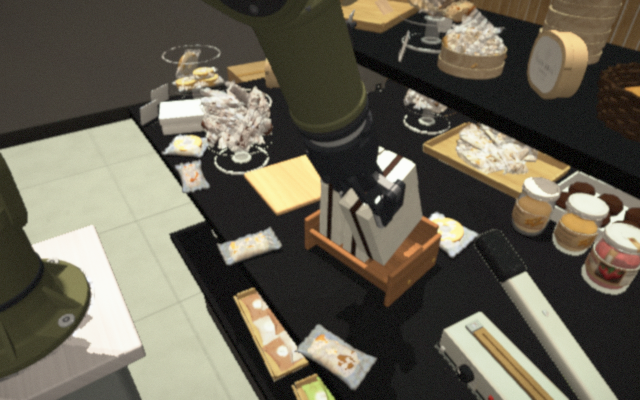

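Emit:
{"name": "carry_out", "arguments": {
  "commands": [
    [[0.0,0,-0.015],[0,0,0]],
    [[0.005,0,-0.03],[0,0,0]],
    [[0.01,0,-0.045],[0,0,0]],
    [[0.015,0,-0.06],[0,0,0]],
    [[0.02,0,-0.075],[0,0,0]],
    [[0.025,0,-0.09],[0,0,0]],
    [[0.03,0,-0.105],[0,0,0]],
    [[0.04,0,-0.12],[0,0,0]],
    [[0.04,0,-0.12],[0,0,0]]
  ]
}}

```text
clock: 10.17
ee_pos: [0.435, -0.2771, 0.3248]
ee_rot: [0.973, 0.092, 0.211, -0.019]
contact_force: [1.0, -0.0, -2.0]
gripper_width: 0.579
```

```bash
python3 - <<'E'
from bench import env
from h import *
s=env.state(); print(s["clock"],s["ee_pos"],s["contact_force"],s["gripper_width"]*85,s["joint_pos"])
goal(s,[.47,-.27,.335],rot(U,-Z))
for n in("scene",):
    d=env.snapshot(n);im=np.asarray(d["pixels"]);cv2.imwrite(f"pics/{n}10.png",im)
E
```

```text
10.1667 [ 0.43503692 -0.2770946   0.32478929] [ 1.04300362 -0.01421172 -1.98699449] 49.21730072934267 [ 1.0248544  -0.17965829 -0.25176131  1.88813633 -0.41905958  1.19938158
 -0.50133429]
shift [0.0367, -0.0004, 0.0055] turn [0.16, -24.46, 0.04]
```

View pics/scene10.png

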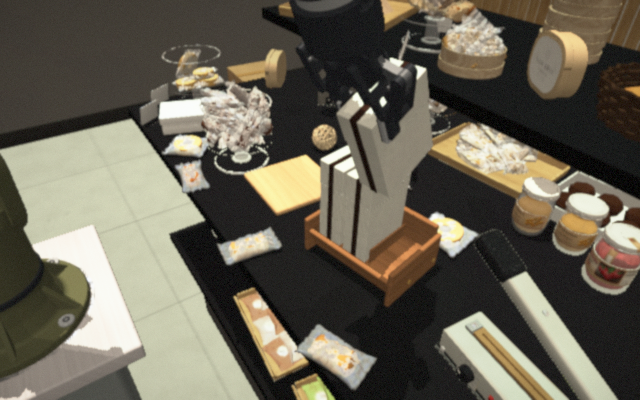

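```bash
python3 - <<'E'
from bench import env
from h import *
d=env.snapshot("wrist");M=np.array(d["mount"]);K=np.array(d["camera_matrix"])
def ray(uv):
    q=np.array(uv)-[K[0,2],K[1,2]];r=np.hypot(*q);t=r/K[0,0]
    return M[:3,:3]@np.r_[q/r*np.sin(t),np.cos(t)]
o=M[:3,3]
def edge(a,b):
    r1,r2=ray(a),ray(b)  # points o+k1 r1, o+k2 r2 ; same x ; y diff 50mm
    # assume same x and z approx: scale so that |dy|=.05
    k=.05/abs(r1[1]-r2[1]); return o+k*(r1+r2)/2
b=edge((244,103),(384,102));f=edge((259,335),(370,335))
print("back",b,"front",f)
# back with assumed z: list x for z
for z in(-.024,-.02,-.016,-.012):
    r=(ray((244,103))+ray((384,102)))/2;print(z,(o+r*((z-o[2])/r[2]))[0])
E
```

```text
back [ 0.07978133 -0.00098706 -0.01401723] front [-0.01863517 -0.00080647 -0.02031419]
-0.024 0.07968271260192243
-0.02 0.07972222616010309
-0.016 0.07976173971828376
-0.012 0.07980125327646442
```

Emit:
{"name": "carry_out", "arguments": {
  "commands": [
    [[0.005,0,0.0],[0,-3,0]],
    [[0.01,0,0.0],[0,-7,0]],
    [[0.015,0,0],[0,-11,0]],
    [[0.02,0,0],[0,-15,0]],
    [[0.025,0,0],[0,-19,0]],
    [[0.03,0,0],[0,-22,0]],
    [[0.035,0,0.005],[0,-24.4,0]],
    [[0.037,0,0.005],[0,-24.4,0]],
    [[0.037,0,0.005],[0,-24.4,0]]
  ]
}}

```text
clock: 11.02
ee_pos: [0.4689, -0.2688, 0.33]
ee_rot: [0.995, 0.095, -0.002, -0.002]
contact_force: [-0.6, 0.0, -2.7]
gripper_width: 0.576
```

```bash
python3 - <<'E'
from bench import env
from h import *
s=env.state(); print(s["clock"],s["ee_pos"],s["contact_force"],s["gripper_width"]*85,s["joint_pos"])
for n in("scene","side","wrist"):
    d=env.snapshot(n);im=np.asarray(d["pixels"]);cv2.imwrite(f"pics/{n}11.png",im)
b=np.array([.5325,.061,0]); x=U
goal(s,b-.028*x+[0,0,.335],rot(x,-Z))
E
```

```text
11.0167 [ 0.46889147 -0.2687679   0.32996916] [-0.62416192  0.00464608 -2.72915874] 48.95025809053167 [ 0.89535246  0.08635484 -0.45102284  1.57556715  0.03593865  1.49402467
 -0.93732492]
shift [0.0969, -0.3118, -0.0039] turn [-0.28, 0.2, 0.12]
```

View pics/scene11.png

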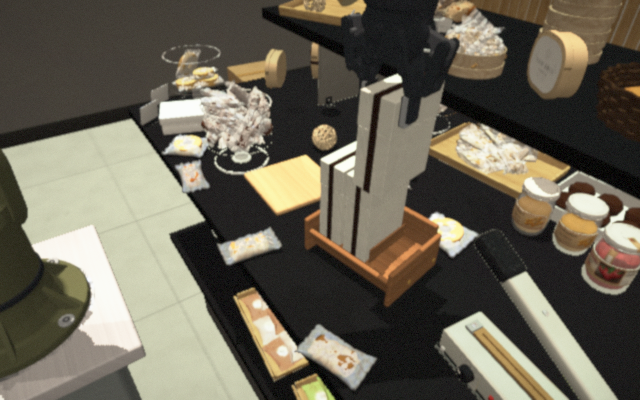

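View pics/side11.png

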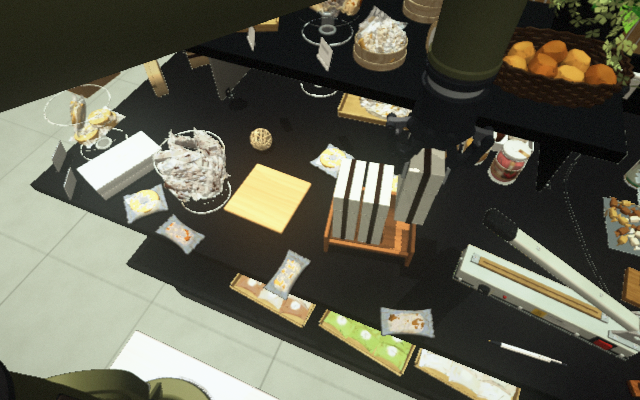

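View pics/wrist11.png

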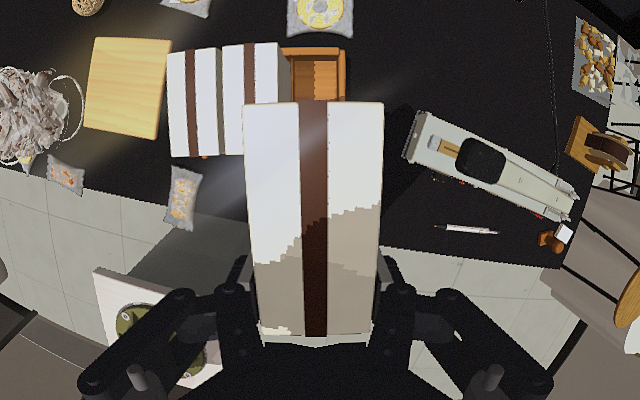

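```bash
python3 - <<'E'
from bench import env
from h import *
s=env.state();A=env.snapshot("scene");B=env.snapshot("side")
RT=R.from_quat(s["ee_rot"]).as_matrix()
for n,d,sl in(("sc",A,(slice(65,210),slice(330,460))),("si",B,(slice(135,235),slice(380,460)))):
    im=np.asarray(d["pixels"]).copy(); f=4
    z=cv2.resize(im[sl],None,fx=f,fy=f,interpolation=cv2.INTER_CUBIC)
    for p,col in((0,(0,0,255)),(4,(0,255,0))):
        Q=R.from_euler('y',-p,degrees=True).as_matrix()
        P=[]
        top=np.array([.030,-.0009,-.018])
        for a in(-.05,.05):
            for b in(-.025,.025):
                for h in(0,.13): P.append(s["ee_pos"]+RT@(top+Q@np.array([a,b,h])))
        q=(project(d,P)-[sl[1].start,sl[0].start]+.5)*f
        for i in range(0,8,2): cv2.line(z,tuple(q[i].astype(int)),tuple(q[i+1].astype(int)),col,1)
    cv2.imwrite(f"pics/tilt_{n}.png",z)
E
```

```text
(no output)
```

View pics/tilt_sc.png

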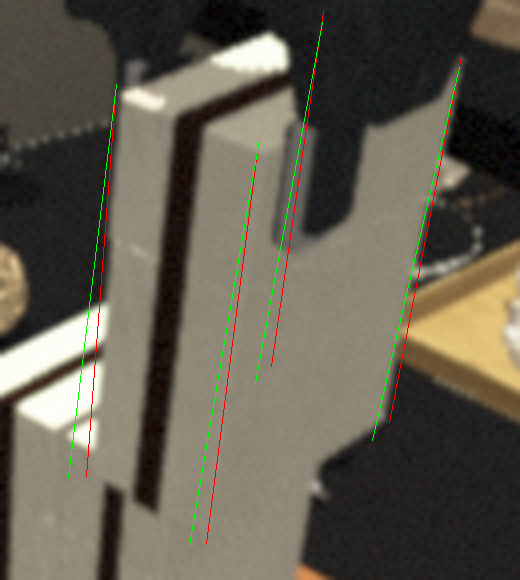

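View pics/tilt_si.png

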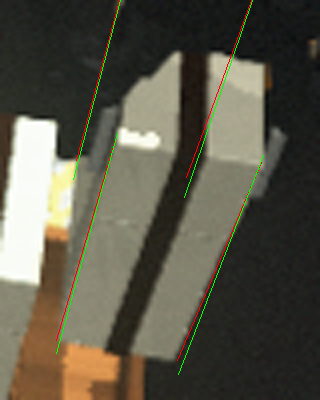

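```bash
cat >> h.py <<'E'
BX=np.array([np.cos(np.radians(-2.5)),np.sin(np.radians(-2.5)),0]);BC=np.array([.5325,.0612,0])
BG=BC-.030*BX; RB=rot(BX,-Z)
E
python3 - <<'E'
from bench import env
from h import *
s=env.state(); goal(s,BG+[0,0,.33],RB)
E
```

```text
shift [0.0962, -0.3207, 0.0021] turn [-0.03, 0.16, 13.18]
```

Emit:
{"name": "carry_out", "arguments": {
  "commands": [
    [[0.007,-0.02,0],[0,0,1]],
    [[0.015,-0.05,0],[0,0,2]],
    [[0.025,-0.083,0],[0,0,3.5]],
    [[0.035,-0.117,0],[0,0,5]],
    [[0.045,-0.15,0],[0,0,6.5]],
    [[0.055,-0.183,0],[0,0,8]],
    [[0.065,-0.217,0],[0,0,9.5]],
    [[0.075,-0.25,0],[0,0,11]],
    [[0.085,-0.283,0],[0,0,12]],
    [[0.092,-0.307,0],[0,0,13.2]]
  ]
}}

```text
clock: 12.1
ee_pos: [0.5009, 0.0522, 0.3329]
ee_rot: [1.0, -0.021, -0.001, -0.0]
contact_force: [-1.1, 1.6, -2.7]
gripper_width: 0.576
```

Emit:
{"name": "carry_out", "arguments": {
  "commands": [
    [[0,0,0],[0,0,0]],
    [[0,0,0],[0,0,0]],
    [[0,0,0],[0,0,0]],
    [[0,0,0],[0,0,0]]
  ]
}}

```text
clock: 12.43
ee_pos: [0.5013, 0.047, 0.3322]
ee_rot: [1.0, -0.023, -0.001, 0.0]
contact_force: [0.7, 0.4, -2.6]
gripper_width: 0.575
```

```bash
python3 - <<'E'
from bench import env
from h import *
s=env.state(); print(s["clock"],s["ee_pos"],s["contact_force"],s["gripper_width"]*85,s["joint_pos"])
goal(s,BG+[0,0,.135],RB)
for n in("scene","side"):
    d=env.snapshot(n);im=np.asarray(d["pixels"]);cv2.imwrite(f"pics/{n}12.png",im)
E
```

```text
12.4333 [0.50133323 0.04697347 0.33222402] [ 0.66329745  0.40224739 -2.55457869] 48.847629141971474 [ 0.60252586  0.00893958 -0.7455275   1.64630593  0.00593714  1.49148755
 -1.7595937 ]
shift [0.001, -0.0156, 0.1972] turn [0.02, 0.16, -0.1]
```

View pics/side12.png

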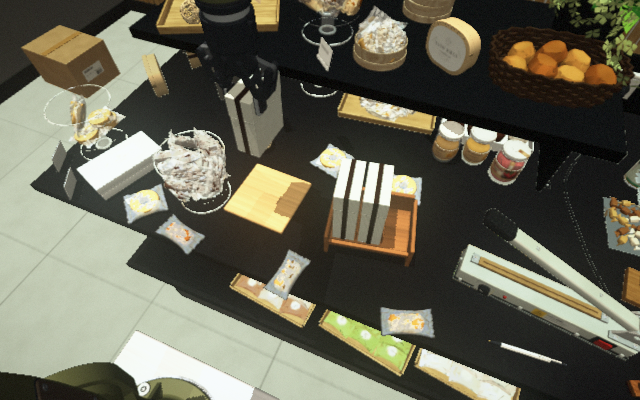

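Clear of everything; lowering to about 12 mm above the board.

Emit:
{"name": "carry_out", "arguments": {
  "commands": [
    [[0.001,-0.01,0.02],[0,0,0]],
    [[0.001,-0.0155,0.05],[0,0,0]],
    [[0.001,-0.0155,0.08],[0,0,0]],
    [[0.001,-0.0155,0.11],[0,0,0]],
    [[0.001,-0.0155,0.14],[0,0,0]],
    [[0.001,-0.0155,0.165],[0,0,0]],
    [[0.001,-0.0155,0.185],[0,0,0]],
    [[0.001,-0.0155,0.197],[0,0.1,0]],
    [[0.001,-0.0155,0.197],[0,0.1,0]],
    [[0.001,-0.0155,0.197],[0,0.1,0]]
  ]
}}

```text
clock: 13.37
ee_pos: [0.5023, 0.0637, 0.135]
ee_rot: [1.0, -0.022, -0.001, -0.0]
contact_force: [0.3, 0.3, -3.4]
gripper_width: 0.574
```

```bash
python3 - <<'E'
from bench import env
from h import *
s=env.state(); print(s["clock"],s["ee_pos"],s["contact_force"])
goal(s,BG+[0,0,.123],RB)
for n,sl in(("scene",(slice(90,240),slice(210,370))),("side",(slice(110,250),slice(200,330)))):
    d=env.snapshot(n);im=np.asarray(d["pixels"]);cv2.imwrite(f"pics/{n}13.png",cv2.resize(im[sl],None,fx=4,fy=4,interpolation=cv2.INTER_CUBIC))
E
```

```text
13.3667 [0.50229939 0.06368419 0.1349946 ] [ 0.26429293  0.34939308 -3.40264795]
shift [0.0003, 0.0012, 0.012] turn [-0.04, 0.14, -0.0]
```

View pics/scene13.png

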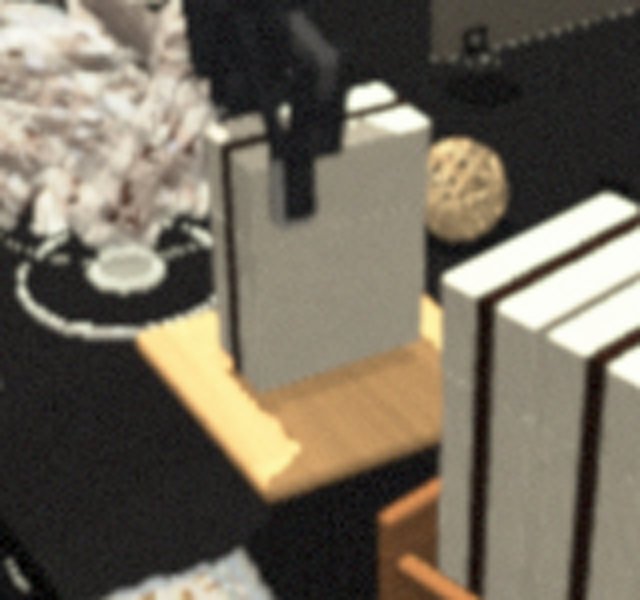

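View pics/side13.png

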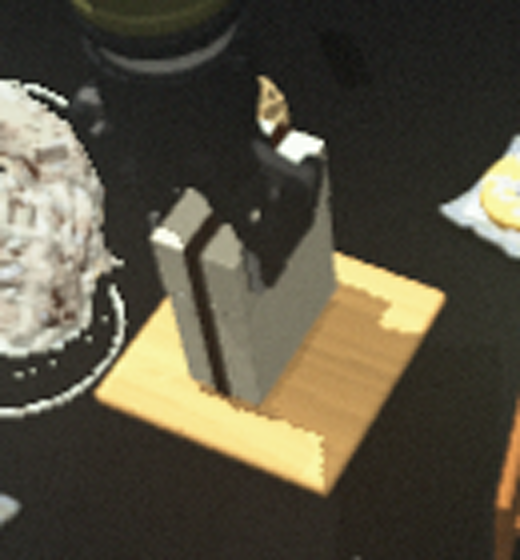

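Emit:
{"name": "carry_out", "arguments": {
  "commands": [
    [[0,0.001,0.003],[0,0,0]],
    [[0,0.001,0.006],[0,0,0]],
    [[0,0.001,0.008],[0,0,0]],
    [[0,0.001,0.01],[0,0,0]],
    [[0,0.001,0.01],[0,0,0]]
  ]
}}

```text
clock: 13.88
ee_pos: [0.5022, 0.0634, 0.1249]
ee_rot: [1.0, -0.021, -0.001, -0.0]
contact_force: [0.2, 0.2, -3.0]
gripper_width: 0.576
```

```bash
python3 - <<'E'
from bench import env
from h import *
s=env.state(); print(s["clock"],s["ee_pos"],s["contact_force"],s["torque"])
E
```

```text
13.8833 [0.50219979 0.0634206  0.12491567] [ 0.20471326  0.19118684 -3.00835765] [ 0.01691672  0.10600211 -0.03029684]
```

Emit:
{"name": "carry_out", "arguments": {
  "commands": [
    [[0,0.0008,0.001],[0,0,0]],
    [[0,0.0008,0.002],[0,0,0]],
    [[0,0.0008,0.002],[0,0,0]]
  ]
}}

```text
clock: 14.13
ee_pos: [0.5025, 0.0626, 0.1235]
ee_rot: [1.0, -0.021, -0.0, -0.0]
contact_force: [-0.7, -0.2, -0.9]
gripper_width: 0.574
```

Emit:
{"name": "carry_out", "arguments": {
  "commands": [
    [[0,0,0.001],[0,0,0]],
    [[0,0,0.001],[0,0,0]],
    [[0,0,0.001],[0,0,0]]
  ]
}}

```text
clock: 14.38
ee_pos: [0.5024, 0.0628, 0.1233]
ee_rot: [1.0, -0.021, -0.001, 0.0]
contact_force: [-4.0, 0.8, 6.9]
gripper_width: 0.581
```

Emit:
{"name": "carry_out", "arguments": {
  "commands": [
    [[0,0,-0.0005],[0,0,0]],
    [[0,0,-0.0005],[0,0,0]],
    [[0,0,-0.0005],[0,0,0]],
    [[0,0,-0.0005],[0,0,0]],
    [[0,0,-0.0005],[0,0,0]],
    [[0,0,-0.0005],[0,0,0]]
  ],
  "gripper": 0.8
}}

```text
clock: 14.88
ee_pos: [0.5025, 0.0627, 0.1227]
ee_rot: [1.0, -0.021, -0.0, -0.0]
contact_force: [-0.5, -0.0, -0.3]
gripper_width: 0.901
```

```bash
python3 - <<'E'
from bench import env
from h import *
s=env.state(); print(s["clock"],s["ee_pos"],s["contact_force"],s["gripper_width"]*85)
for n in("wrist",):
    d=env.snapshot(n);cv2.imwrite(f"pics/{n}14.png",np.asarray(d["pixels"]))
E
```

```text
14.8833 [0.50249644 0.06265465 0.12274161] [-0.52710397 -0.02173789 -0.33920475] 76.58828722077946
```

View pics/wrist14.png

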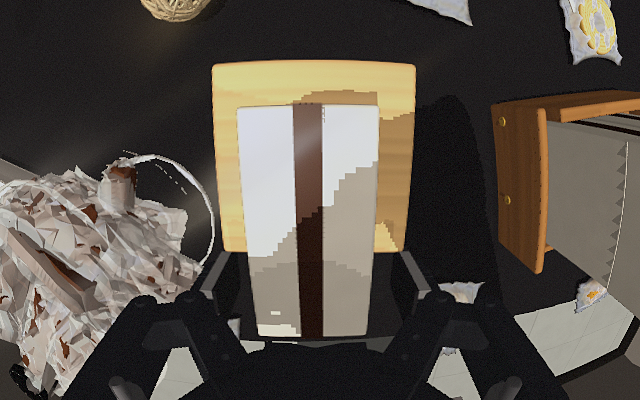

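Released cleanly: carton (rows 105–338) stands between open pads on the board. Retreating straight up, then back.

Emit:
{"name": "carry_out", "arguments": {
  "commands": [
    [[0,0,-0.01],[0,0,0]],
    [[0,0,-0.025],[0,0,0]],
    [[0,0,-0.05],[0,0,0]],
    [[0,0,-0.08],[0,0,0]],
    [[0,0,-0.11],[0,0,0]],
    [[0,0,-0.14],[0,0,0]],
    [[0,0,-0.17],[0,0,0]],
    [[0,0,-0.2],[0,0,0]],
    [[-0.02,0,-0.2],[0,0,0]],
    [[-0.03,0,-0.2],[0,0,0]]
  ]
}}

```text
clock: 15.77
ee_pos: [0.4727, 0.0649, 0.3257]
ee_rot: [1.0, -0.021, 0.001, -0.0]
contact_force: [-0.2, -0.1, -0.7]
gripper_width: 0.899
```

```bash
python3 - <<'E'
from bench import env
from h import *
s=env.state(); print(s["clock"],s["ee_pos"],s["contact_force"])
A={n:env.snapshot(n) for n in("scene","side","wrist")}
for n in A: cv2.imwrite(f"pics/{n}15.png",np.asarray(A[n]["pixels"]))
for n in("scene","side"):
    d=A[n];im=np.asarray(d["pixels"]).copy()
    P=[[*(BC+a*.05*BX+b*.025*np.array([-BX[1],BX[0],0]))[:2],z] for z in(.142,.012) for a,b in((1,1),(1,-1),(-1,-1),(-1,1))]
    sl=(slice(90,240),slice(210,370)) if n=="scene" else (slice(110,250),slice(200,330))
    z=cv2.resize(im[sl],None,fx=4,fy=4,interpolation=cv2.INTER_CUBIC)
    for q in (project(d,P)-[sl[1].start,sl[0].start]+.5)*4: cv2.circle(z,tuple(q.astype(int)),3,(0,0,255),-1)
    cv2.imwrite(f"pics/{n}15z.png",z)
E
```

```text
15.7667 [0.47267098 0.06485218 0.32565942] [-0.2337221  -0.05212871 -0.6708216 ]
```

View pics/scene15z.png

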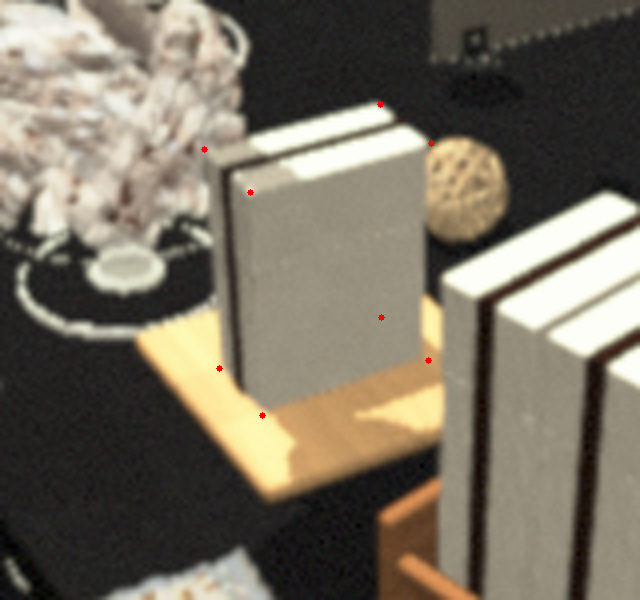

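View pics/side15z.png

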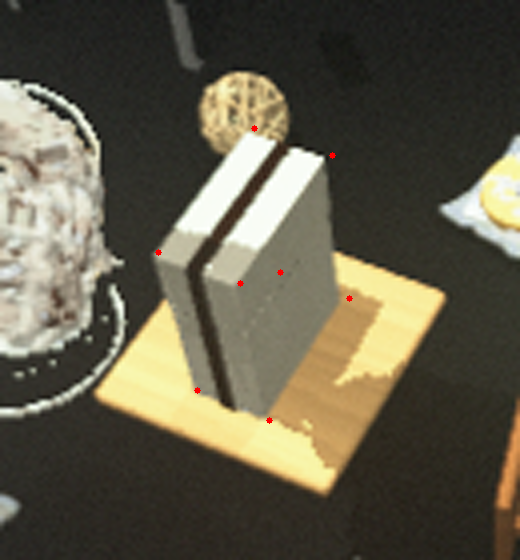

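View pics/scene15.png

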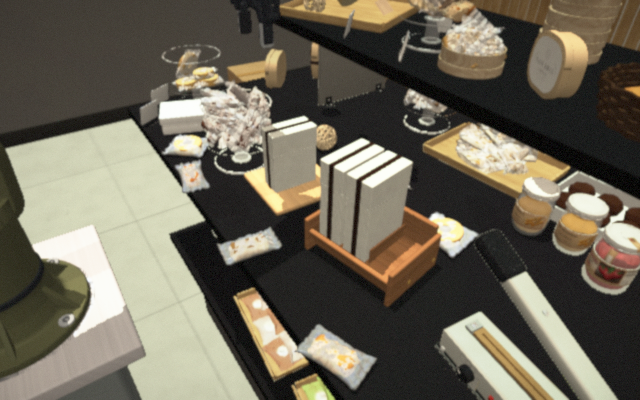

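```bash
python3 - <<'E'
from bench import env
from h import *
d=env.snapshot("side");im=np.asarray(d["pixels"])
m=np.zeros(im.shape[:2],np.uint8);sl=(slice(135,185),slice(235,285));g=cv2.cvtColor(im,cv2.COLOR_BGR2HSV)
# corners of top read from side15z
P=plane(d,np.array([[160,252],[212,281],[325,155],[250,131]])/4-.5+[200,110],.142)
print("top corners",np.round(P[:,:2],3).tolist(),"centre",np.round(P.mean(0),3))
print(env.finish_job())
E
```

```text
top corners [[0.484, 0.088], [0.477, 0.053], [0.58, 0.038], [0.581, 0.085]] centre [0.531 0.066 0.142]
the job is handed in; nothing more can be done
None
```

The short carton now stands upright on the board, and I handed the job in at about 16 s of the 54 s allowed. The two tall cartons are still standing in the rack.

I hooked the closed fingers behind the carton's top edge and pulled it forward until it stayed leaning. I then gripped it from the front, tilted 24° to match its lean, lifted it out along its height, set it upright and placed it on the board.

**Last checks:**
- **Carton on the board:** it is upright and stayed standing after release. Its centre came out at about (0.531, 0.066), against an estimated board centre of (0.5325, 0.061). That is about 5 mm off, from one view with hand-read corners, one of them roughly read.
- **Tall cartons:** they look unmoved.
- **Gripper:** it is open, about 18 cm above the top of the carton, and touching nothing.

**What disagreed:**
- **Board position:** the two cameras differed by about 3–4 mm, so I leaned on the side view, whose measured size for the board was right.
- **Carton tilt:** while the carton was in the gripper, a rough wrist-camera estimate suggested about 4° of tilt. The scene view showed about 0°, and the standing carton agrees with the scene view.

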